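Nest three steel dip cups on the drying hook

ROBOT

A 6-joint arm with a two-finger parallel gripper is mounted at the origin on the work surface. World frame = base frame: x ahead of the robot, y to its left, z up, the work surface at z = 0. Lengths are in mm, angles in rad, forces in N, time in s.
With the tool pointing down it reaches from about 400 to 925 mm from the base axis. Payload 12.5 kg.
Tool frame: the origin (TCP) lies where the fingers leave the gripper's body, on its centre line; the fingertips stand 78 mm ahead of it and the grasp point (between the pads) lies 59 mm ahead of it (env.nose_length is the distance from the TCP to the fingertips, in mm); z points along the fingers, y is the line along which they close (so a half turn about z gives the same grasp; the last joint's range is limited). The gripper opens to 95 mm and grips with 3 to 60 N. Pads are 20 mm wide; open, the fingers measure 119 mm over their backs; the gripper's body (75 mm by 180 mm) begins 59 mm behind the grasp point.
Start: joints at [-1.211, 0.491, 1.559, -0, 1.092, -0.106], TCP at [280.733, -558.415, 292.261] pointing down, gripper open.
Joint ranges: [-3.1, 3.1], [-0.84, 2.19], [0.05, 2.79], [-1.13, 4.28], [0.06, 2.93], [-2.69, 2.69]. Speed limits (rad/s): [2.22, 2.22, 2.79, 3.14, 3.14, 3.14].

INTERFACE

Orientations are given as [roll, pitch, yaw] about the fixed x, y, z axes, in that order (R = Rz(yaw) Ry(pitch) Rx(roll)).
In Python, from cell import env gives the robot as it stands. The module is installed in compiled form; this text tells all that it offers.
- The arm moves only by the tool send_rows, never from a script. Its argument "series" is text: rows parted by semicolons, each of 6 numbers parted by spaces: the shift along the tool's x, y, z as a fraction of full scale, then the turn, a rotation vector about the tool's x, y, z as a fraction of full scale. A call has 1 to 5 rows; each row shifts and turns the commanded pose from where the row before left it, along the tool's axes as they then stand; what a row does not reach is not made up. Full scale, the value 1, is 60 mm for a shift and 10 degrees for a turn. A row lasts 1/8 s, in which the tool goes at most 62.5 mm and 10.7 degrees, less where a joint would pass 70% of its speed; a pose out of reach is approached as far as the arm can. A call with a number of a shift or a turn outside -1 to 1 is refused whole. A call with a gripper value outside its range is refused whole. "fingers" is the opening, from 0 (shut) to 1 (fully open), set as the call begins (left out, the last holds). The fingers move at their own pace and stop on an object; the grip force is fixed at half the most. Time passes only in rows, so rows that do not move let the fingers close. It gives the time, the measured TCP pose, the force, the opening and the grip force at its end, in the units of the state.
- env.state(): the state, without advancing time (a new reading comes with each control period).
- env.read_camera(name): name is "side" or "top"; returns a dict with "color" (400x640x3 uint8, red, green, blue), "z_map" (400x640 float32, mm along the optical axis (not along the pixel's ray), 0 where there is no reading), "fovy" (degrees; the focal length in pixels is half the picture's height over the tangent of half this angle, whatever the lens; pixels are square), "cx", "cy" (the principal point, pixels), "distortion" ([k1, k2, p1, p2, k3] as OpenCV has them; the pictures are not rectified), "R" (3x3) and "t" (3): a world point X has camera coordinates R X + t. Camera axes: x right, y down, z forward; pixel columns grow to the right and rows downward; lengths in mm; the calibration is good to about 2 mm. A picture is of the moment at which its call begins.
- env.job_done(): hands the job in; it is judged then, once.
The state is a dict: "t": time; "joints": joint angles; "qvel": joint speeds; "tau": joint torques, N m; "eef_pos": TCP position; "tcp_rot": TCP orientation; "ft_force": force on the tool from outside, world axes, zero at the start; "moment": the same for the moment, N m; "opening": opening from 0.0 (shut) to 1.0 (fully open); "grip_force": force on a finger pad.
Only numpy, scipy, OpenCV 4.12 (cv2) and the standard library are available. Lean on these libraries where they do the work, as an engineer would, in place of code of your own. Each camera call takes 0.05 s, during which the arm holds its last target. There are 200 camera calls.

TASK

Hang the three steel dip cups by their bails on the drying hook, largest first, then the medium, then the small, so that each smaller cup hangs down inside the one before. Slide each cup gently back along the prong until it touches what is behind it before you fetch the next: the largest right up against the black stop plate, the medium up against the largest, the small up against the medium. Do not ram the hook or push its stop out of place, do not tip a cup over, and leave the other things on the desk alone.

Things in the scene. Friction and masses are not known exactly. Their poses are not given: they have to be found in the camera images.
- hook: Fixed steel hook stand, base 130 x 150 x 14 mm, post 18 mm diameter. Origin on the table under the post's axis. A level round prong, 8 mm diameter, leaves the post along the stand's own -x, its top line 180 mm above the origin. On the prong a black stop plate is clamped, somewhere from x = -70 to -110 mm (plate's middle): its place is not measured, find it by touch (3 to 8 N is ample).
- prong_root (a point): Point on the line of the prong's top, above the post's axis, 180 mm above the table; its -x axis runs along the prong to the tip. The stop plate, 8 mm along the prong, 10 mm wide, from 10 mm below to 38 mm above the prong's top line, is held by friction only: a steady push of more than about 12 N shifts it.
- prong_tip (a point): Top of the prong's upturned end, 168 mm from the post's axis, 12 mm above the prong's top line. The prong is straight and level from the post to x = -161 mm, the upturned end reaches out to x = -172 mm.
- large: The large plain steel dip cup with a rigid upright bail (arch): open box 110 (x) x 120 (y) mm, 55 mm deep, 2.5 mm walls, about 260 g. Origin: centre of its underside, z up; starts upright on the table. The bail lies in the plane x = 0, 6 mm thick in x: legs at both y ends rise to a 120 mm crossbar; clear opening 80 mm above the rim. x and -x are alike.
- medium: The medium plain steel dip cup with a rigid upright bail (arch): open box 74 (x) x 88 (y) mm, 45 mm deep, 2.5 mm walls, about 170 g. Origin: centre of its underside, z up; starts upright on the table. The bail lies in the plane x = 0, 6 mm thick in x: legs at both y ends rise to a 88 mm crossbar; clear opening 70 mm above the rim. x and -x are alike.
- small: The small plain steel dip cup with a rigid upright bail (arch): open box 38 (x) x 56 (y) mm, 35 mm deep, 2.5 mm walls, about 100 g. Origin: centre of its underside, z up; starts upright on the table. The bail lies in the plane x = 0, 6 mm thick in x: legs at both y ends rise to a 56 mm crossbar; clear opening 55 mm above the rim. x and -x are alike.
- large_seat (a point): Middle of the underside of the large cup's crossbar, 135 mm above the cup's origin: this point comes to lie on the prong's top line. Two cheeks below it, 7 mm deep, leave a 13 mm gap in y that drops over the prong. Axes as the cup's.
- large_grip (a point): 27 mm above the seat point, in the flat tab that stands on the large cup's crossbar: 16 mm wide in y, 6 mm thick in x, from 8 to 42 mm above the seat point. Pinch its 16 mm width from above.
- medium_seat (a point): Middle of the underside of the medium cup's crossbar, 115 mm above the cup's origin: this point comes to lie on the prong's top line. Two cheeks below it, 7 mm deep, leave a 13 mm gap in y that drops over the prong. Axes as the cup's.
- medium_grip (a point): 27 mm above the seat point, in the flat tab that stands on the medium cup's crossbar: 24 mm wide in y, 6 mm thick in x, from 8 to 42 mm above the seat point. Pinch its 24 mm width from above.
- small_seat (a point): Middle of the underside of the small cup's crossbar, 90 mm above the cup's origin: this point comes to lie on the prong's top line. Two cheeks below it, 7 mm deep, leave a 13 mm gap in y that drops over the prong. Axes as the cup's.
- small_grip (a point): 27 mm above the seat point, in the flat tab that stands on the small cup's crossbar: 32 mm wide in y, 6 mm thick in x, from 8 to 42 mm above the seat point. Pinch its 32 mm width from above.
- stopper: Bystander, leave alone: red tube stopper, 16 mm across, 16 mm high. Origin: centre of its underside.
- tape: Bystander, leave alone: paper tape roll, 48 mm across, 18 mm high. Origin: centre of its underside.
- clamp: Bystander, leave alone: steel clamp (forceps), about 120 mm long, lying flat. Origin: centre of its underside.
- pen: Bystander, leave alone: yellow pen, 140 mm long. Origin: centre of its underside.
- capbox: Bystander, leave alone: white box 60 x 90 x 40 mm. Origin: centre of its underside.
- bottle: Bystander, leave alone: white bottle with blue cap, 60 mm across, 140 mm high. Origin: centre of its underside.
Mind the look-alikes: they are no part of the job. Leave any yellow look-alike of the small alone.

How it is judged:
By the outcome, as a careful person would: the job done as asked, in the order asked, and still so for the second after the job is handed in, with the robot touching nothing.
It also fails if it takes over 72 s, if anything falls off the work surface, if the arm or the gripper's body presses on something with over 40 N, if the wrist force passes 120 N, or if a joint passes its speed limit or range.

## Working session

There is one attempt and no reset: what is moved stays moved. The work goes in short steps, Python scripts to look and compute and a tool call to move; the robot and the scene stay as the last step left them, time stands still between calls to the robot, and variables do not carry over. Pictures are saved under pics/ and viewed, at most 10 in all, crops included, and the job is handed in when it is done.

Besides the shell and the picture viewer there is one more tool, called after "Emit:" as name(argument=value, ...) on one line, values as JSON. send_rows: Moves the arm, as the interface text tells. Shift numbers are shares of 60 mm and turn numbers shares of 10 degrees, none past 1 either way. Its arguments: {"type":"object","properties":{"series":{"type":"string"},"fingers":{"type":"number"}},"required":["series"]}

```bash
mkdir -p pics; python3 - <<'E'
from cell import env
import cv2,numpy as np,pickle
s=env.state();print(s)
for n in("top","side"):
    c=env.read_camera(n);pickle.dump(c,open(n+'.pkl','wb'))
    cv2.imwrite(f'pics/{n}0.png',c['color'][:,:,::-1])
    print(n,c['fovy'],c['cx'],c['cy'],c['distortion'],c['R'],c['t'],(c['z_map']>0).mean())
E
```

```text
{'t': 0.0, 'joints': array([-1.21057631e+00,  4.91518380e-01,  1.55948668e+00, -2.43999067e-05,
        1.09169084e+00, -1.05597524e-01]), 'qvel': array([ 1.40679089e-03, -2.57818990e-04, -8.52991045e-05, -1.99545557e-03,
       -8.77353668e-04,  1.32394545e-03]), 'tau': array([ 5.25025716e-04, -6.12639713e+01, -2.58182842e+01,  6.92993123e-02,
        4.80543450e-02, -1.17344844e-04]), 'eef_pos': array([ 280.67635281, -558.23444476,  291.67446528]), 'tcp_rot': array([-3.14049327e+00, -9.47636618e-05,  4.65828747e-01]), 'ft_force': array([-0.36969672,  0.24605137,  0.39000692]), 'moment': array([-0.01557038,  0.02473571, -0.01063664]), 'grip_force': 0.0, 'opening': 0.9969990025923949}
top 54.72723944767666 317.73052011975943 199.0142735659192 [0.01720091 0.         0.         0.         0.        ] [[-0.00529601 -0.99998453  0.00170031]
 [-0.98830909  0.00497507 -0.15238237]
 [ 0.15237156 -0.00248745 -0.98832015]] [ -1.16846882 607.3416783  988.01078802] 0.9960703125
side 45.370980273264585 320.13241660520185 202.8206043399822 [0.03753721 0.         0.         0.         0.        ] [[-9.99694512e-01 -1.77929588e-02 -1.71549984e-02]
 [ 6.96946393e-04  6.73513726e-01 -7.39174388e-01]
 [ 2.47062264e-02 -7.38960535e-01 -6.73295574e-01]] [ 567.60708639  102.47023843 1476.88371251] 0.9962265625
```

View pics/top0.png

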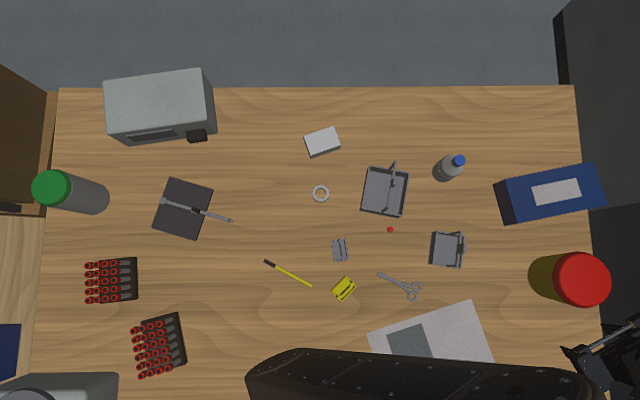

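View pics/side0.png

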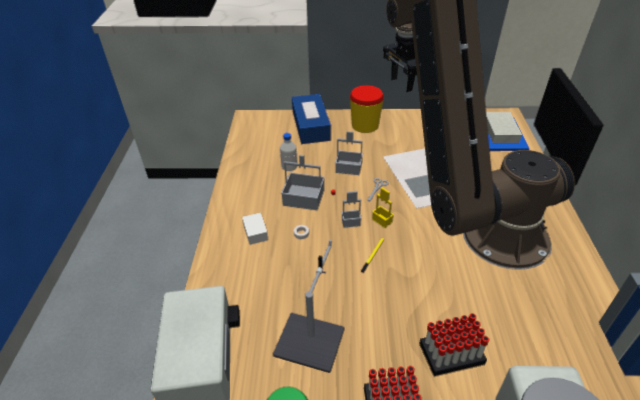

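Top: hook base at about (182,208), prong tip (230,220), large cup (385,190), medium (447,249), small (340,250), yellow look-alike (344,288). Side shows the same layout, with the prong tip at (328,243) and the black stop plate at about (320,262).

```bash
cat > h.py <<'E'
import cv2,numpy as np,pickle
def K(c):
    f=200/np.tan(np.radians(c['fovy'])/2);return np.array([[f,0,c['cx']],[0,f,c['cy']],[0,0,1.]])
def cloud(c):
    u,v=np.meshgrid(np.arange(640.),np.arange(400.))
    p=cv2.undistortPoints(np.stack([u,v],-1).reshape(-1,1,2),K(c),np.array(c['distortion'])).reshape(-1,2)
    z=c['z_map'].reshape(-1,1)
    return ((np.c_[p,np.ones(len(p))]*z-c['t'])@c['R']).reshape(400,640,3)
def ray(c,uv,z):
    p=cv2.undistortPoints(np.array(uv,float).reshape(-1,1,2),K(c),np.array(c['distortion'])).reshape(-1,2)
    d=np.c_[p,np.ones(len(p))]@c['R'];o=-c['R'].T@c['t']
    return o+d*((z-o[2])/d[:,2])[:,None]
def proj(c,X):
    return cv2.projectPoints(np.array(X,float).reshape(-1,1,3),cv2.Rodrigues(c['R'])[0],c['t'],K(c),np.array(c['distortion']))[0].reshape(-1,2)
E
python3 - <<'E'
from h import *
T=pickle.load(open('top.pkl','rb'));S=pickle.load(open('side.pkl','rb'))
np.set_printoptions(precision=1,suppress=True)
for n,c,boxes in(('top',T,dict(large=(355,155,415,222),medium=(423,225,472,275),small=(328,235,350,266),hook=(150,170,240,245))),
          ('side',S,dict(large=(278,150,328,210),medium=(332,130,365,175),small=(340,188,363,228),hook=(272,235,348,370)))):
    P=cloud(c)
    for k,(a,b,e,d) in boxes.items():
        q=P[b:d,a:e].reshape(-1,3);q=q[(q[:,2]>8)&(q[:,2]<250)]
        print(n,k,len(q),'min',q.min(0),'max',q.max(0))
        r={'large':[(45,60),(130,180)],'medium':[(37,50),(112,160)],'small':[(28,40),(86,135)],'hook':[(10,18),(165,183),(184,225)]}[k]
        for lo,hi in r:
            m=q[(q[:,2]>lo)&(q[:,2]<hi)]
            if len(m)>3:
                R=cv2.minAreaRect(m[:,:2].astype(np.float32));print('  z',lo,hi,len(m),'mean',m.mean(0),'rect',R)
# table check
P=cloud(T);print(P[300,200],P[220,300]);P=cloud(S);print(P[280,400],P[280,280])
E
```

```text
top large 872 min [ 558.7 -249.3    8. ] max [ 701.5 -118.2  180.6]
  z 45 60 302 mean [ 631.4 -187.2   55.5] rect ((629.7852172851562, -184.0312957763672), (112.67843627929688, 125.75495910644531), 78.14617156982422)
  z 130 180 169 mean [ 628.4 -182.9  148.2] rect ((629.4183959960938, -183.46495056152344), (6.642625331878662, 122.8546371459961), 78.63734436035156)
top medium 562 min [ 423.1 -392.2    8.1] max [ 521.  -300.6  160.4]
  z 37 50 192 mean [ 468.6 -341.4   45.6] rect ((471.53179931640625, -345.7135009765625), (79.63138580322266, 89.67015075683594), 80.26359558105469)
  z 112 160 189 mean [ 472.3 -345.4  131.5] rect ((471.9291687011719, -346.317626953125), (7.996137619018555, 87.68497467041016), 79.61412048339844)
top small 184 min [440.6 -83.6  13.9] max [500.9 -38.8 135.7]
  z 28 40 98 mean [471.4 -60.9  36.5] rect ((471.319580078125, -60.758026123046875), (58.11054992675781, 39.954158782958984), 8.32176399230957)
  z 86 135 71 mean [471.7 -60.  115.9] rect ((471.9951171875, -60.6132926940918), (52.930538177490234, 6.056403636932373), 7.991918087005615)
top hook 2681 mi
[... 1456 characters left out ...]
9 110. ] rect ((471.0274658203125, -59.09751892089844), (53.93080139160156, 11.918155670166016), 6.002822399139404)
side hook 3106 min [500.2   6.3   8. ] max [678.7 453.2 220.1]
  z 10 18 2198 mean [588.  376.2  12.7] rect ((577.4630737304688, 229.6213836669922), (439.4949645996094, 171.95542907714844), 85.28096771240234)
  z 165 183 223 mean [564.9 298.4 178.1] rect ((557.7420043945312, 284.8516845703125), (174.05767822265625, 22.587392807006836), 70.54094696044922)
  z 184 225 70 mean [557.7 271.7 200.2] rect ((558.1082153320312, 275.58575439453125), (173.46534729003906, 13.303509712219238), 72.08155822753906)
[342.  313.   -0.7] [556.1  45.2  -3. ]
[338.5 172.7   0.7] [679.2 173.3  -0.5]
```

```bash
python3 - <<'E'
from h import *
a=cv2.imread('pics/top0.png');b=cv2.imread('pics/side0.png')
cr=lambda i,x,y,w,h,W,H:cv2.resize(i[y:y+h,x:x+w],(W,H),interpolation=cv2.INTER_CUBIC)
o=np.vstack([np.hstack([cr(a,350,155,130,125,400,385),cr(a,145,170,100,80,400,320)[:,:] if 0 else cr(a,145,165,100,96,400,385)]),
 np.hstack([cr(b,272,125,100,53,400,212),cr(b,290,235,60,32,400,212)])])
cv2.imwrite('pics/crop1.png',o)
E
```

```text
(no output)
```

View pics/crop1.png

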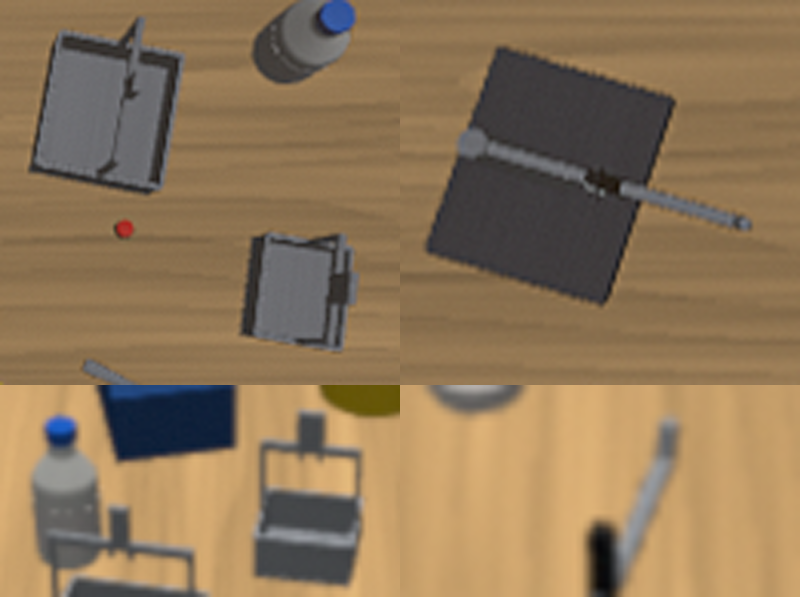

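```bash
python3 - <<'E'
from h import *
T=pickle.load(open('top.pkl','rb'));S=pickle.load(open('side.pkl','rb'))
np.set_printoptions(precision=1,suppress=True)
for n,c,(a,b,e,d) in(('top',T,(150,170,240,245)),('side',S,(272,235,348,370))):
    P=cloud(c)[b:d,a:e].reshape(-1,3);col=c['color'][b:d,a:e].reshape(-1,3).astype(int)
    z=P[:,2];dark=col.max(1)<70
    base=P[(z>9)&(z<18)&(P[:,1]>250)&(P[:,1]<470)]
    R=cv2.minAreaRect(base[:,:2].astype(np.float32));print(n,'base',R)
    pr=P[(z>174)&(z<184)&~dark]
    l=cv2.fitLine(pr[:,:2].astype(np.float32),cv2.DIST_HUBER,0,.01,.01).ravel();l[:2]*=np.sign(l[1])
    print(' prong n',len(pr),'line',l,'ang',np.degrees(np.arctan2(l[1],l[0])),'z95',np.percentile(pr[:,2],95))
    u=l[:2];o=l[2:]
    s=(P[:,:2]-o)@u;w=(P[:,:2]-o)@np.array([-u[1],u[0]])
    up=(z>170)&(z<225)
    print(' s range',s[up].min(),s[up].max(),'tip pt',o+u*s[up].min(),'far',o+u*s[up].max())
    post=P[(z>195)&(s>s[up].max()-25)&(z<230)]
    if len(post):print(' post top',len(post),post.mean(0),post.min(0),post.max(0))
    pl=(z>190)&(z<222)&(np.abs(w)<15)&dark
    print(' plate',pl.sum(),P[pl].mean(0),'s',s[pl].min(),s[pl].max(),np.median(s[pl]),'to tip',np.median(s[pl])-s[up].min())
E
```

```text
top base ((589.9662475585938, 368.9750671386719), (130.59120178222656, 152.08822631835938), 73.35018157958984)
 prong n 225 line [  0.3   1.  563.1 284.3] ang 73.15472 z95 182.93325729477164
 s range -96.8559201884821 82.24540097041555 tip pt [535.  191.6] far [586.9 363.1]
 plate 31 [558.8 268.6 209.5] s -90.26535072034363 -7.818661571925791 -15.277247742265606 to tip 81.5786724462165
side base ((589.3319091796875, 372.87799072265625), (131.27593994140625, 151.69613647460938), 73.13894653320312)
 prong n 214 line [  0.3   1.  562.3 289.4] ang 73.21167 z95 183.01178842934047
 s range -101.16323098505882 81.33306152892882 tip pt [533.1 192.5] far [585.8 367.2]
 plate 26 [559.5 278.3 204.7] s -15.594281367925946 -7.848548902381776 -11.438060962085176 to tip 89.72517002297364
```

```bash
cat > plan.py <<'E'
import sys,numpy as np
from cell import env
def seat(xs): u=np.array([np.cos(np.radians(73.2)),np.sin(np.radians(73.2))]); return np.array([583.7,356.6])+xs*u
def plan(*wps):
    s=env.state();p=s['eef_pos'];y=np.degrees(s['tcp_rot'][2])
    print('t %.2f'%s['t'],'pos',p.round(1),'rpy',np.degrees(s['tcp_rot']).round(2),'F',s['ft_force'].round(1),'open',round(s['opening'],3))
    for x,yy,z,yaw in wps:
        d=np.array([x,yy,z])-p;c,sn=np.cos(np.radians(yaw)),np.sin(np.radians(yaw))
        t=np.array([c*d[0]+sn*d[1],sn*d[0]-c*d[1],-d[2]])/60
        print('turn %.2f'%((y-yaw)/10),'then shift',t.round(3));p=np.array([x,yy,z]);y=yaw
E
python3 -c "
from plan import *
plan((628.8,-183.7,292,-11.7),(628.8,-183.7,224,-11.7))"
```

```text
t 0.10 pos [ 280.7 -558.3  291.7] rpy [-1.7995e+02 -1.0000e-02  2.6690e+01] F [ 0.7  0.3 -0.8] open 1.002
turn 3.84 then shift [ 4.415e+00 -7.290e+00 -4.000e-03]
turn 0.00 then shift [ 0.    -0.     1.133]
```

Emit:
send_rows(series="0 0 0 0 0 0.96; 0 0 0 0 0 0.96; 0 0 0 0 0 0.96; 0 0 0 0 0 0.96; 0.44 -0.73 0 0 0 0", fingers=0.5)

```text
t: 0.72
eef_pos: [314.4, -522.0, 291.6]
tcp_rot: [-3.142, 0.0, -0.21]
ft_force: [0.8, 0.6, -0.3]
opening: 0.538
grip_force: 0.0
```

Emit:
send_rows(series="0.44 -0.73 0 0 0 0; 0.44 -0.73 0 0 0 0; 0.44 -0.73 0 0 0 0; 0.44 -0.73 0 0 0 0; 0.44 -0.73 0 0 0 0")

```text
t: 1.35
eef_pos: [490.1, -331.9, 292.1]
tcp_rot: [-3.141, 0.0, -0.205]
ft_force: [-0.1, -1.4, -0.4]
opening: 0.499
grip_force: 0.0
```

Emit:
send_rows(series="0.44 -0.73 0 0 0 0; 0.44 -0.73 0 0 0 0; 0.44 -0.73 0 0 0 0; 0.44 -0.73 0 0 0 0; 0 0 0 0 0 0")

```text
t: 1.98
eef_pos: [629.7, -180.4, 291.5]
tcp_rot: [-3.141, 0.001, -0.201]
ft_force: [-0.1, -0.4, 0.3]
opening: 0.496
grip_force: 0.0
```

```bash
python3 -c "
from plan import *
plan((628.8,-183.7,224,-11.7))"
```

```text
t 1.98 pos [ 629.7 -180.4  291.5] rpy [-1.7998e+02  3.0000e-02 -1.1500e+01] F [-0.1 -0.4  0.3] open 0.496
turn 0.02 then shift [-0.004  0.057  1.124]
```

Emit:
send_rows(series="0 0.057 0.5 0 0 0; 0 0 0.5 0 0 0; 0 0 0.12 0 0 0; 0 0 0 0 0 0")

```text
t: 2.48
eef_pos: [627.3, -187.0, 225.2]
tcp_rot: [3.142, 0.0, -0.205]
ft_force: [-0.0, -0.2, 0.9]
opening: 0.502
grip_force: 0.0
```

Emit:
send_rows(series="0 0 0 0 0 0; 0 0 0 0 0 0; 0 0 0 0 0 0; 0 0 0 0 0 0; 0 0 0 0 0 0", fingers=0)

```text
t: 3.1
eef_pos: [627.4, -186.4, 225.0]
tcp_rot: [-3.142, 0.0, -0.204]
ft_force: [-0.3, -3.7, -1.7]
opening: 0.058
grip_force: 30.1
```

```bash
python3 - <<'E'
from plan import *
plan(); print(env.state()['grip_force'])
import cv2
c=env.read_camera('side')['color'][:,:,::-1];d=env.read_camera('top')['color'][:,:,::-1]
cv2.imwrite('pics/g1.png',np.hstack([cv2.resize(c[110:220,250:360],(400,400)),cv2.resize(d[140:230,345:435],(400,400))]))
a=seat(-255);plan((610,-184,300,-11.5),(600,0,300,73.2),(*a,300,73.2))
E
```

```text
t 3.10 pos [ 627.4 -186.4  225. ] rpy [-180.      0.    -11.71] F [-0.3 -3.7 -1.7] open 0.058
30.067822337150574
t 3.20 pos [ 627.3 -186.4  224.7] rpy [ 1.80e+02  4.00e-02 -1.17e+01] F [-0.1  0.3 -2.5] open 0.061
turn -0.02 then shift [-0.291  0.018 -1.255]
turn -8.47 then shift [ 2.888 -1.046  0.   ]
turn 0.00 then shift [ 1.361 -1.978 -0.   ]
```

View pics/g1.png

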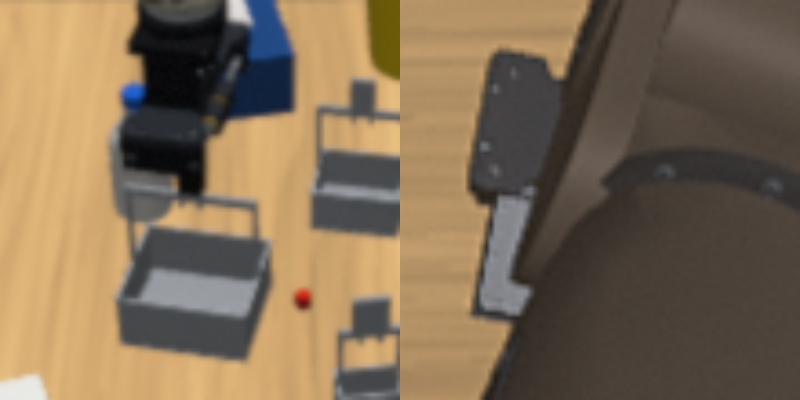

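The picture shows the fingers across the 6 mm thickness of the tab (opening 5.7 mm): I took the bail's direction 90° off (OpenCV's rectangle angle). I open, rise, turn by 90° and grip again.

Emit:
send_rows(series="0 0 0 0 0 0; 0 0 0 0 0 0; 0 0 0 0 0 0; 0 0 -0.6 0 0 0; 0 0 -0.6 0 0 0", fingers=0.5)

```text
t: 3.82
eef_pos: [627.4, -186.5, 297.8]
tcp_rot: [-3.142, 0.001, -0.204]
ft_force: [-0.8, 0.6, 0.1]
opening: 0.485
grip_force: 0.0
```

Emit:
send_rows(series="0 0 0 0 0 -1; 0 0 0 0 0 -1; 0 0 0 0 0 -1; 0 0 0 0 0 -1; 0 0 0 0 0 -1")

```text
t: 4.45
eef_pos: [627.4, -186.5, 297.1]
tcp_rot: [3.141, -0.0, 0.674]
ft_force: [0.6, 0.4, -0.4]
opening: 0.5
grip_force: 0.0
```

Emit:
send_rows(series="0 0 0 0 0 -1; 0 0 0 0 0 -1; 0 0 0 0 0 -1; 0 0 0 0 0 -1; 0 0 0 0 0 0")

```text
t: 5.08
eef_pos: [627.4, -186.5, 297.1]
tcp_rot: [3.141, 0.0, 1.365]
ft_force: [0.3, -0.2, 0.6]
opening: 0.503
grip_force: 0.0
```

```bash
python3 -c "
from plan import *
plan((628.2,-186.5,224,78.4))"
```

```text
t 5.08 pos [ 627.4 -186.5  297.1] rpy [1.7999e+02 1.0000e-02 7.8220e+01] F [ 0.3 -0.2  0.6] open 0.503
turn -0.02 then shift [0.002 0.012 1.218]
```

Emit:
send_rows(series="0 0 0.6 0 0 0; 0 0 0.5 0 0 0; 0 0 0.12 0 0 0; 0 0 0 0 0 0")

```text
t: 5.58
eef_pos: [627.7, -186.6, 224.2]
tcp_rot: [3.141, 0.0, 1.365]
ft_force: [-0.3, 1.0, 0.9]
opening: 0.501
grip_force: 0.0
```

Emit:
send_rows(series="0 0 0 0 0 0; 0 0 0 0 0 0; 0 0 0 0 0 0; 0 0 0 0 0 0; 0 0 -0.2 0 0 0", fingers=0)

```text
t: 6.2
eef_pos: [627.0, -186.3, 235.2]
tcp_rot: [-3.139, -0.0, 1.366]
ft_force: [0.5, -0.4, -3.1]
opening: 0.165
grip_force: 30.0
```

Emit:
send_rows(series="0 0 -0.4 0 0 0; 0 0 -0.4 0 0 0; 0 0 -0.3 0 0 0.25; 0 0 0 0 0 0.25; 0 0 0 0 0 0")

```text
t: 6.82
eef_pos: [627.3, -186.4, 302.4]
tcp_rot: [3.141, 0.0, 1.279]
ft_force: [0.2, -0.6, -2.5]
opening: 0.164
grip_force: 30.0
```

```bash
python3 - <<'E'
from plan import *
import cv2
a=seat(-255);plan((600,-20,299,73.2),(*a,299,73.2)); print(env.state()['grip_force'])
c=env.read_camera('side')['color'][:,:,::-1]
cv2.imwrite('pics/g2.png',cv2.resize(c[90:240,250:400],(500,500)))
E
```

```text
t 6.83 pos [ 627.3 -186.4  302.4] rpy [1.7999e+02 1.0000e-02 7.3300e+01] F [ 0.2 -0.6 -2.5] open 0.164
turn 0.01 then shift [ 2.524 -1.237  0.057]
turn 0.00 then shift [ 1.68  -2.074 -0.   ]
29.992172420024872
```

View pics/g2.png

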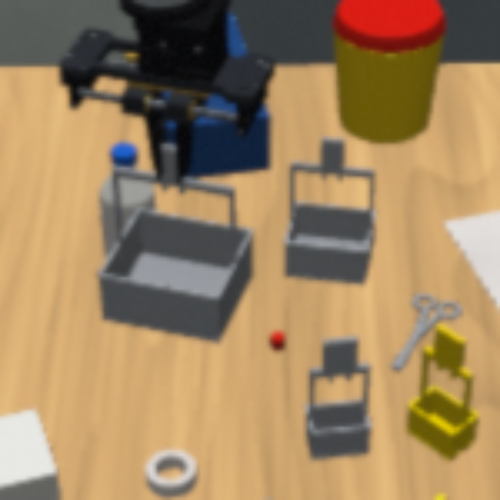

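Emit:
send_rows(series="0.63 -0.31 0.02 0 0 0; 0.63 -0.31 0.02 0 0 0; 0.63 -0.31 0.02 0 0 0; 0.63 -0.31 0 0 0 0; 0.42 -0.52 0 0 0 0")

```text
t: 7.5
eef_pos: [576.9, 14.4, 298.0]
tcp_rot: [-3.141, -0.0, 1.281]
ft_force: [0.2, 0.1, -2.6]
opening: 0.165
grip_force: 30.0
```

Emit:
send_rows(series="0.42 -0.52 0 0 0 0; 0.42 -0.52 0 0 0 0; 0.42 -0.51 0 0 0 0; 0 0 0 0 0 0; 0 0 0 0 0 0")

```text
t: 8.12
eef_pos: [510.0, 111.9, 298.4]
tcp_rot: [3.141, 0.0, 1.28]
ft_force: [0.4, -0.9, -2.9]
opening: 0.166
grip_force: 30.0
```

```bash
python3 - <<'E'
from plan import *
a=seat(-255);b=seat(-195);plan((*a,299,73.2),(*b,299,73.2),(*seat(-140),299,73.2))
import cv2
c=env.read_camera('side')['color'][:,:,::-1];d=env.read_camera('top')['color'][:,:,::-1]
cv2.imwrite('pics/a1.png',np.hstack([cv2.resize(c[150:300,270:420],(400,400)),cv2.resize(d[140:260,180:300],(400,400))]))
E
```

```text
t 8.12 pos [510.  111.9 298.4] rpy [1.7997e+02 1.0000e-02 7.3340e+01] F [ 0.4 -0.9 -2.9] open 0.166
turn 0.01 then shift [ 0.01  -0.003 -0.011]
turn 0.00 then shift [ 1. -0. -0.]
turn 0.00 then shift [ 0.917  0.    -0.   ]
```

View pics/a1.png

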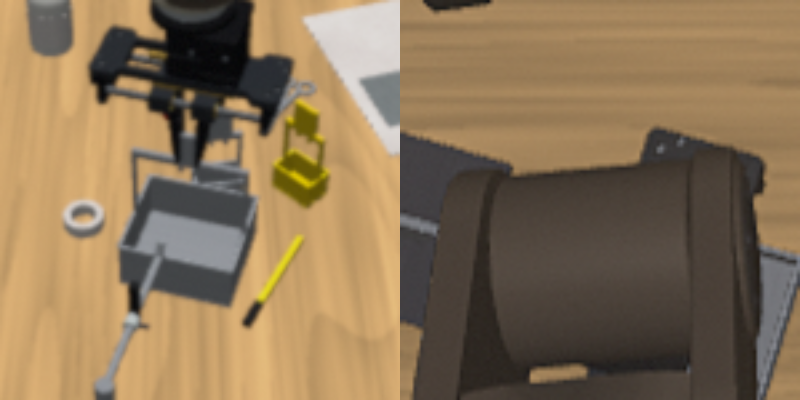

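Emit:
send_rows(series="0.5 0 0 0 0 0; 0.5 0 0 0 0 0; 0.5 0 0 0 0 0; 0.42 0 0 0 0 0; 0 0 0 0 0 0")

```text
t: 8.85
eef_pos: [543.5, 222.8, 297.7]
tcp_rot: [-3.141, 0.0, 1.28]
ft_force: [-0.4, -0.2, -3.1]
opening: 0.166
grip_force: 30.0
```

```bash
python3 - <<'E'
from plan import *
from h import *
plan((*seat(-140),299,73.2))
C=env.read_camera('side');pickle.dump(C,open('s2.pkl','wb'));c=C['color'][:,:,::-1]
p=env.state()['eef_pos'];print(proj(C,[p+[0,0,-89],[*seat(-140),180],[*seat(-100),180],[*seat(-160),180],[*seat(-50),180]]))
cv2.imwrite('pics/a2.png',cv2.resize(c[200:275,285:385],(800,600),interpolation=cv2.INTER_CUBIC))
E
```

```text
t 8.85 pos [543.5 222.8 297.7] rpy [-1.7998e+02  1.0000e-02  7.3330e+01] F [-0.4 -0.2 -3.1] open 0.166
turn 0.01 then shift [-0.005 -0.003 -0.022]
[[327.01819102 242.42923553]
 [327.08142139 250.38279696]
 [322.26856569 262.02130643]
 [329.40437593 244.76659181]
 [315.91714374 277.38549313]]
```

View pics/a2.png

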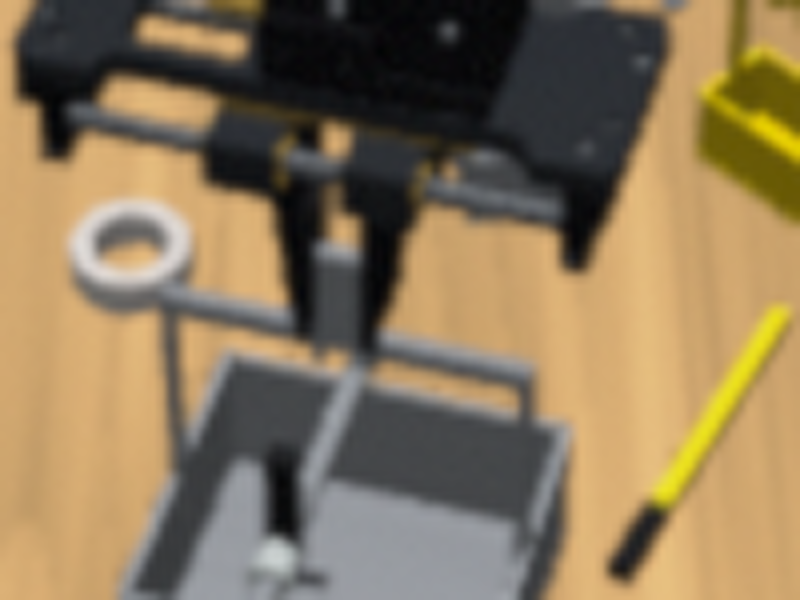

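```bash
python3 - <<'E'
from plan import *
from h import *
C=pickle.load(open('s2.pkl','rb'));D=pickle.load(open('side.pkl','rb'))
u=np.array([np.cos(np.radians(73.2)),np.sin(np.radians(73.2))]);n=np.array([u[1],-u[0]]) # n ~ tool y
g=C['color'].astype(float).mean(2)
p=env.state()['eef_pos']
# initial image: prong bright grey vs wood: use saturation
def lat(c,rows,c0,c1,z):
    a=c['color'].astype(float)
    for r in rows:
        s=a[r,c0:c1];sat=s.max(1)-s.min(1);br=s.mean(1)
        w=np.clip(60-sat,0,None)*(br>95)
        if w.sum()>0:
            x=c0+(w*np.arange(len(w))).sum()/w.sum()
            q=ray(c,[[x,r]],z)[0];d=q[:2]-seat(0);print(r,round(x,2),'xs %.1f lat %.2f'%(d@u,d@n),'n',(w>0).sum())
print('initial prong');lat(D,range(244,262,2),314,338,178)
print('tool lat',(p[:2]-seat(0))@n,'xs',(p[:2]-seat(0))@u)
for r in (233,236,239,241): print(r,C['color'][r,318:338].mean(1).round().astype(int))
print(proj(C,[p+[0,0,-89+40],p+[0,0,-89+20],p+[0,0,-89+9]]))
for r in (250,254,258): print(r,C['color'][r,316:338].mean(1).round().astype(int))
E
```

```text
initial prong
244 329.46 xs -164.3 lat 1.18 n 4
246 329.0 xs -157.4 lat 0.29 n 3
248 328.33 xs -150.4 lat -0.10 n 4
250 327.33 xs -143.1 lat 0.32 n 4
252 326.59 xs -136.2 lat 0.13 n 4
254 325.75 xs -129.2 lat 0.14 n 4
256 324.88 xs -122.2 lat 0.25 n 4
258 323.69 xs -115.1 lat 1.11 n 5
260 323.7 xs -108.9 lat -0.86 n 3
tool lat 0.10727072514187241 xs -140.5390774913636
233 [172 147  84  25  11  21  50  72  77  82  85  75  38  14  10  11  43 107
 155 162]
236 [173 166 128  46  10  19  47  69  72  73  71  58  29  11   9  32  96 146
 158 163]
239 [133 142 131  86  28  21  50  70  73  73  70  59  30  17  42 101 145 157
 159 162]
241 [ 98  89  85  71  38  37  58  71  72  72  71  58  28  32  93 143 155 158
 159 161]
[[326.8939727  231.135064  ]
 [326.95675579 236.84648544]
 [326.99070907 239.93263056]]
250 [ 71  70  71  72  71  72  71  71  72  89 128 156 142 102  74  73  74  74
  76  81  89 100]
254 [ 72  72  71  71  71  71  71  78 112 150 150 118  76  71  71  71  72  71
  72  71  71  72]
258 [136 110  49  21  21  31  82 134 153 131  88  72  71  71  71  71  71  71
  71  72  71  71]
```

Emit:
send_rows(series="0.37 0 0 0 0 0; 0 0 0.2 0 0 0; 0 0 0.2 0 0 0; 0 0 0.03 0 0 0; 0 0 0 0 0 0")

```text
t: 9.52
eef_pos: [549.4, 243.2, 272.2]
tcp_rot: [-3.141, 0.0, 1.279]
ft_force: [1.9, -1.6, -4.5]
opening: 0.165
grip_force: 30.0
```

Emit:
send_rows(series="0 0 0.02 0 0 0; 0 0 0.02 0 0 0; 0 0 0 0 0 0")

```text
t: 9.9
eef_pos: [549.5, 243.6, 270.3]
tcp_rot: [3.141, -0.001, 1.279]
ft_force: [4.0, -0.9, -0.8]
opening: 0.167
grip_force: 30.0
```

Emit:
send_rows(series="0 0.02 0 0 0 0; 0 0 0 0 0 0; 0 0 0 0 0 0")

```text
t: 10.28
eef_pos: [550.1, 243.3, 269.7]
tcp_rot: [-3.141, 0.001, 1.279]
ft_force: [0.5, 0.9, -2.7]
opening: 0.165
grip_force: 30.0
```

Emit:
send_rows(series="0 0.01 0 0 0 0; 0 0 0 0 0 0; 0 0 0 0 0 0")

```text
t: 10.65
eef_pos: [550.9, 243.1, 270.0]
tcp_rot: [-3.142, 0.0, 1.279]
ft_force: [0.4, -0.1, -2.6]
opening: 0.165
grip_force: 30.0
```

Emit:
send_rows(series="0 0.02 0.02 0 0 0; 0 0 0 0 0 0; 0 0 0 0 0 0")

```text
t: 11.02
eef_pos: [552.1, 242.7, 268.8]
tcp_rot: [3.141, -0.0, 1.279]
ft_force: [-0.4, -0.1, -2.7]
opening: 0.165
grip_force: 30.0
```

Emit:
send_rows(series="0.05 0 0 0 0 0; 0.05 0 0 0 0 0; 0.05 0 0 0 0 0; 0 0 0 0 0 0")

```text
t: 11.52
eef_pos: [554.8, 251.7, 268.8]
tcp_rot: [3.141, -0.0, 1.279]
ft_force: [0.1, 1.1, -1.3]
opening: 0.161
grip_force: 30.0
```

```bash
python3 - <<'E'
from plan import *
plan()
p=env.state()['eef_pos'][:2]-seat(0);u=seat(1)-seat(0);print('xs',p@u,'lat',p@[u[1],-u[0]])
E
```

```text
t 11.53 pos [554.8 251.7 268.8] rpy [ 1.7998e+02 -1.0000e-02  7.3300e+01] F [ 0.1  1.1 -1.3] open 0.161
xs -108.7926799580332 lat 2.6294860734601997
```

Emit:
send_rows(series="0.04 0 0 0 0 0; 0 0 0 0 0 0; 0.04 0 0 0 0 0; 0 0 0 0 0 0")

```text
t: 12.02
eef_pos: [556.1, 256.1, 268.8]
tcp_rot: [3.141, -0.0, 1.279]
ft_force: [-0.1, 0.1, -1.9]
opening: 0.159
grip_force: 30.0
```

Emit:
send_rows(series="0.03 0 0 0 0 0; 0 0 0 0 0 0")

```text
t: 12.28
eef_pos: [556.6, 257.8, 268.8]
tcp_rot: [3.142, 0.0, 1.279]
ft_force: [0.4, 0.8, -1.9]
opening: 0.162
grip_force: 30.0
```

Emit:
send_rows(series="0.03 0 0 0 0 0; 0 0 0 0 0 0")

```text
t: 12.52
eef_pos: [557.1, 259.5, 268.8]
tcp_rot: [3.142, -0.0, 1.279]
ft_force: [0.5, -0.4, -1.3]
opening: 0.164
grip_force: 30.0
```

Emit:
send_rows(series="0.02 0 0 0 0 0; 0 0 0 0 0 0; 0.02 0 0 0 0 0; 0 0 0 0 0 0")

```text
t: 13.02
eef_pos: [557.8, 261.8, 268.8]
tcp_rot: [3.142, 0.0, 1.279]
ft_force: [-1.2, -0.2, -1.8]
opening: 0.166
grip_force: 30.0
```

Emit:
send_rows(series="0.02 0 0 0 0 0; 0 0 0 0 0 0; 0.02 0 0 0 0 0; 0 0 0 0 0 0")

```text
t: 13.52
eef_pos: [558.5, 264.1, 268.8]
tcp_rot: [3.142, -0.0, 1.279]
ft_force: [0.0, 0.2, -1.1]
opening: 0.166
grip_force: 30.0
```

Emit:
send_rows(series="0.02 0 0 0 0 0; 0 0 0 0 0 0; 0.02 0 0 0 0 0; 0 0 0 0 0 0")

```text
t: 14.02
eef_pos: [559.2, 266.4, 268.8]
tcp_rot: [3.142, 0.0, 1.279]
ft_force: [0.3, 0.6, -1.8]
opening: 0.166
grip_force: 30.0
```

Emit:
send_rows(series="0.02 0 0 0 0 0; 0 0 0 0 0 0; 0.02 0 0 0 0 0; 0 0 0 0 0 0")

```text
t: 14.52
eef_pos: [559.7, 268.2, 268.8]
tcp_rot: [-3.141, 0.001, 1.279]
ft_force: [-1.4, -5.3, -0.5]
opening: 0.164
grip_force: 30.0
```

Emit:
send_rows(series="0 0 0.01 0 0 0; 0 0 0 0 0 0; 0 0 0 0 0 0")

```text
t: 14.9
eef_pos: [559.8, 268.2, 268.6]
tcp_rot: [3.141, 0.001, 1.279]
ft_force: [-2.9, -5.5, 2.6]
opening: 0.165
grip_force: 30.0
```

Emit:
send_rows(series="0 0 0 0 0 0; 0 0 0 0 0 0; 0 0 0 0 0 0; 0 0 0 0 0 0", fingers=0.4)

```text
t: 15.4
eef_pos: [559.9, 268.7, 268.2]
tcp_rot: [3.141, -0.0, 1.279]
ft_force: [0.6, -0.1, 0.0]
opening: 0.395
grip_force: 0.0
```

```bash
python3 - <<'E'
from plan import *
plan((*env.state()['eef_pos'][:2],330,73.2),(471.2,-345.2,330,80),(471.2,-345.2,204,80))
import cv2,pickle
C=env.read_camera('side');c=C['color'][:,:,::-1]
cv2.imwrite('pics/r1.png',cv2.resize(c[215:315,270:390],(720,600),interpolation=cv2.INTER_CUBIC))
E
```

```text
t 15.40 pos [559.9 268.7 268.2] rpy [179.99  -0.    73.29] F [ 0.6 -0.1  0. ] open 0.395
turn 0.01 then shift [ 0.    0.   -1.03]
turn -0.68 then shift [-10.333   0.321  -0.   ]
turn 0.00 then shift [0.  0.  2.1]
```

View pics/r1.png

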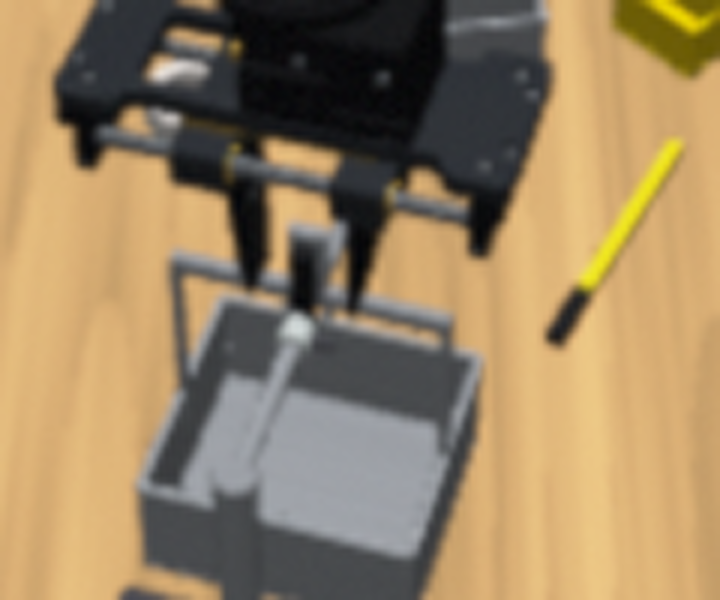

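Emit:
send_rows(series="0 0 -0.4 0 0 0; 0 0 -0.63 0 0 0; 0 0 0 0 0 -0.67; -0.9 0.03 0 0 0 0; -0.9 0.03 0 0 0 0")

```text
t: 16.08
eef_pos: [544.2, 160.8, 329.9]
tcp_rot: [3.141, 0.0, 1.397]
ft_force: [0.6, -1.0, 0.4]
opening: 0.399
grip_force: 0.0
```

Emit:
send_rows(series="-0.9 0.03 0 0 0 0; -0.9 0.03 0 0 0 0; -0.9 0.03 0 0 0 0; -0.9 0.03 0 0 0 0; -0.9 0.03 0 0 0 0", fingers=0.55)

```text
t: 16.7
eef_pos: [506.1, -107.5, 330.2]
tcp_rot: [3.141, 0.0, 1.396]
ft_force: [1.4, 0.7, 0.4]
opening: 0.553
grip_force: 0.0
```

Emit:
send_rows(series="-0.9 0.03 0 0 0 0; -0.9 0.03 0 0 0 0; -0.9 0.03 0 0 0 0; -0.43 0.03 0 0 0 0; 0 0 0 0 0 0")

```text
t: 17.32
eef_pos: [480.6, -293.4, 329.7]
tcp_rot: [-3.141, 0.0, 1.394]
ft_force: [0.3, 0.6, -0.6]
opening: 0.551
grip_force: 0.0
```

```bash
python3 - <<'E'
from plan import *
plan((471,-345.5,204,80))
E
```

```text
t 17.32 pos [ 480.6 -293.4  329.7] rpy [-179.99    0.     79.85] F [ 0.3  0.6 -0.6] open 0.551
turn -0.02 then shift [-0.882 -0.007  2.096]
```

Emit:
send_rows(series="-0.88 0 0 0 0 0; 0 0 0.7 0 0 0; 0 0 0.7 0 0 0; 0 0 0.6 0 0 0; 0 0 0.09 0 0 0")

```text
t: 17.95
eef_pos: [471.7, -342.5, 203.0]
tcp_rot: [-3.139, -0.002, 1.397]
ft_force: [0.6, 0.5, 0.0]
opening: 0.549
grip_force: 0.0
```

Emit:
send_rows(series="0 0 0 0 0 0; 0 0 0 0 0 0; 0 0 0 0 0 0; 0 0 0 0 0 0; 0 0 0 0 0 0", fingers=0)

```text
t: 18.58
eef_pos: [472.1, -344.2, 205.4]
tcp_rot: [3.14, 0.001, 1.396]
ft_force: [1.2, 0.1, 5.9]
opening: 0.253
grip_force: 30.0
```

```bash
python3 - <<'E'
from plan import *
plan((471,-345.5,204,80))
E
```

```text
t 18.57 pos [ 472.1 -344.2  205.4] rpy [1.7992e+02 4.0000e-02 7.9980e+01] F [1.2 0.1 5.9] open 0.253
turn -0.00 then shift [-0.024 -0.015  0.024]
```

Emit:
send_rows(series="0 0 -0.2 0 0 0; 0 0 -0.4 0 0 0; 0 0 -0.6 0 0 0.34; 0 0 -0.7 0 0 0.34; 0 0 0 0 0 0")

```text
t: 19.2
eef_pos: [472.1, -344.4, 322.0]
tcp_rot: [3.137, 0.002, 1.277]
ft_force: [0.0, 0.3, -2.5]
opening: 0.247
grip_force: 30.0
```

```bash
python3 - <<'E'
from plan import *
n=np.array([.957,-.289]);f=lambda x:tuple(seat(x)+2.6*n)
plan((590,-100,318.5,73.2),(*f(-235),318.5,73.2),(*f(-140),318.5,73.2),(*f(-102),318.5,73.2)); print(env.state()['grip_force'])
E
```

```text
t 19.20 pos [ 472.1 -344.4  322. ] rpy [1.7972e+02 1.4000e-01 7.3160e+01] F [ 0.   0.3 -2.5] open 0.247
turn -0.00 then shift [4.467 0.704 0.059]
turn 0.00 then shift [ 3.338 -2.257 -0.   ]
turn 0.00 then shift [ 1.583 -0.    -0.   ]
turn 0.00 then shift [ 0.633 -0.    -0.   ]
29.99063014984131
```

Emit:
send_rows(series="0.8 0.14 0.01 0 0 0; 0.9 0.14 0.01 0 0 0; 0.9 0.14 0.02 0 0 0; 0.9 0.14 0.02 0 0 0; 0.9 0.14 0 0 0 0")

```text
t: 19.82
eef_pos: [588.5, -101.7, 314.1]
tcp_rot: [-3.14, 0.0, 1.278]
ft_force: [0.5, -1.0, -1.9]
opening: 0.249
grip_force: 30.0
```

Emit:
send_rows(series="0.67 -0.45 0 0 0 0; 0.67 -0.45 0 0 0 0; 0.67 -0.45 0 0 0 0; 0.67 -0.45 0 0 0 0; 0.67 -0.45 0 0 0 0")

```text
t: 20.45
eef_pos: [516.2, 129.3, 314.2]
tcp_rot: [-3.14, 0.001, 1.278]
ft_force: [0.1, -0.1, -1.9]
opening: 0.247
grip_force: 30.0
```

Emit:
send_rows(series="0 0 0 0 0 0; 0 0 0 0 0 0")

```text
t: 20.7
eef_pos: [517.2, 127.7, 314.5]
tcp_rot: [-3.141, 0.001, 1.278]
ft_force: [-0.4, -0.2, -2.1]
opening: 0.249
grip_force: 30.0
```

```bash
python3 - <<'E'
from plan import *
n=np.array([.957,-.289]);f=lambda x:tuple(seat(x)+2.6*n)
plan((*f(-235),318.5,73.2),(*f(-140),318.5,73.2),(*f(-102),318.5,73.2))
E
```

```text
t 20.70 pos [517.2 127.7 314.5] rpy [-1.7996e+02  4.0000e-02  7.3240e+01] F [-0.4 -0.2 -2.1] open 0.249
turn 0.00 then shift [ 0.055  0.002 -0.066]
turn 0.00 then shift [ 1.583 -0.    -0.   ]
turn 0.00 then shift [ 0.633 -0.    -0.   ]
```

Emit:
send_rows(series="0 0 -0.066 0 0 0; 0.41 0 0 0 0 0; 0.41 0 0 0 0 0; 0.41 0 0 0 0 0; 0.41 0 0 0 0 0")

```text
t: 21.32
eef_pos: [546.5, 222.2, 319.0]
tcp_rot: [3.142, 0.0, 1.276]
ft_force: [-1.0, -0.1, -1.7]
opening: 0.248
grip_force: 30.0
```

Emit:
send_rows(series="0.3 0 0 0 0 0; 0.3 0 0 0 0 0; 0 0 0 0 0 0; 0 0 0 0 0 0")

```text
t: 21.82
eef_pos: [556.0, 256.3, 318.8]
tcp_rot: [-3.141, 0.001, 1.277]
ft_force: [-1.2, 0.0, -1.8]
opening: 0.247
grip_force: 30.0
```

```bash
python3 - <<'E'
from plan import *
from h import *
n=np.array([.957,-.289]);f=lambda x:tuple(seat(x)+2.6*n)
plan((*f(-102),318.5,73.2))
C=env.read_camera('side');pickle.dump(C,open('s3.pkl','wb'));c=C['color'][:,:,::-1]
cv2.imwrite('pics/a3.png',cv2.resize(c[215:315,270:390],(720,600),interpolation=cv2.INTER_CUBIC))
E
```

```text
t 21.82 pos [556.  256.3 318.8] rpy [-1.7999e+02  3.0000e-02  7.3190e+01] F [-1.2  0.  -1.8] open 0.247
turn -0.00 then shift [0.033 0.003 0.006]
```

View pics/a3.png

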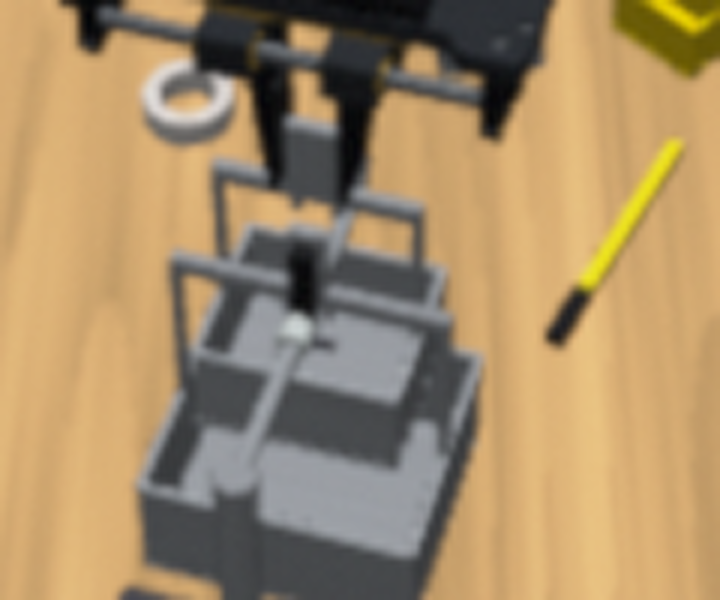

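Emit:
send_rows(series="0.03 0 0 0 0 0; 0 0 0.25 0 0 0; 0 0 0.25 0 0 0; 0 0 0.2 0 0 0; 0 0 0 0 0 0")

```text
t: 22.5
eef_pos: [556.4, 258.2, 275.5]
tcp_rot: [-3.14, 0.001, 1.277]
ft_force: [0.2, -0.4, -0.2]
opening: 0.249
grip_force: 30.0
```

Emit:
send_rows(series="0 0 0.05 0 0 0; 0 0 0 0 0 0; 0 0 0 0 0 0")

```text
t: 22.88
eef_pos: [556.7, 258.4, 274.3]
tcp_rot: [3.141, -0.0, 1.277]
ft_force: [0.1, 0.3, -1.8]
opening: 0.247
grip_force: 30.0
```

Emit:
send_rows(series="0 0 0.03 0 0 0; 0 0 0 0 0 0; 0 0 0 0 0 0")

```text
t: 23.25
eef_pos: [556.7, 258.4, 272.2]
tcp_rot: [3.142, 0.0, 1.277]
ft_force: [0.6, 0.1, -2.3]
opening: 0.252
grip_force: 30.0
```

Emit:
send_rows(series="0 0 0.02 0 0 0; 0 0 0 0 0 0; 0 0 0 0 0 0")

```text
t: 23.62
eef_pos: [556.7, 258.3, 271.0]
tcp_rot: [3.142, 0.0, 1.277]
ft_force: [0.2, 0.8, -1.2]
opening: 0.25
grip_force: 30.0
```

Emit:
send_rows(series="0 0 0.02 0 0 0; 0 0 0 0 0 0; 0 0 0 0 0 0")

```text
t: 24.0
eef_pos: [556.7, 258.4, 270.1]
tcp_rot: [3.141, -0.0, 1.277]
ft_force: [0.1, 0.2, 4.1]
opening: 0.245
grip_force: 30.0
```

Emit:
send_rows(series="0.02 0 -0.01 0 0 0; 0 0 0 0 0 0; 0.02 0 0 0 0 0; 0 0 0 0 0 0")

```text
t: 24.5
eef_pos: [557.4, 260.7, 270.3]
tcp_rot: [-3.142, 0.0, 1.277]
ft_force: [-0.3, -0.5, -0.5]
opening: 0.249
grip_force: 30.0
```

Emit:
send_rows(series="0.01 0 0 0 0 0; 0 0 0 0 0 0; 0 0 0 0 0 0")

```text
t: 24.88
eef_pos: [557.5, 261.3, 270.3]
tcp_rot: [-3.142, 0.0, 1.277]
ft_force: [-0.8, -1.2, -0.9]
opening: 0.249
grip_force: 30.0
```

Emit:
send_rows(series="0.015 0 0 0 0 0; 0 0 0 0 0 0; 0 0 0 0 0 0")

```text
t: 25.25
eef_pos: [557.7, 262.0, 270.3]
tcp_rot: [-3.141, 0.0, 1.277]
ft_force: [-1.3, -2.3, 0.3]
opening: 0.251
grip_force: 30.0
```

Emit:
send_rows(series="0.015 0 0 0 0 0; 0 0 0 0 0 0; 0 0 0 0 0 0")

```text
t: 25.62
eef_pos: [557.9, 262.5, 270.3]
tcp_rot: [-3.141, 0.001, 1.277]
ft_force: [-1.3, -4.3, 0.2]
opening: 0.246
grip_force: 30.0
```

Emit:
send_rows(series="0 0 0 0 0 0; 0 0 0 0 0 0; 0 0 0 0 0 0; 0 0 0 0 0 0", fingers=0.5)

```text
t: 26.12
eef_pos: [558.1, 263.1, 270.4]
tcp_rot: [3.141, -0.0, 1.277]
ft_force: [0.1, 0.4, 0.3]
opening: 0.499
grip_force: 0.0
```

Emit:
send_rows(series="0 0 -0.3 0 0 0; 0 0 -0.7 0 0 0; 0 0 0 0 0 -0.84; 0 0 0 0 0 -0.83; 0 0 0 0 0 -0.83")

```text
t: 26.75
eef_pos: [558.0, 263.0, 330.5]
tcp_rot: [3.141, -0.0, 1.718]
ft_force: [0.4, -0.4, 0.0]
opening: 0.499
grip_force: 0.0
```

```bash
python3 - <<'E'
from plan import *
plan((471.4,-59.9,330,98.2),(471.4,-59.9,179,98.2))
E
```

```text
t 26.75 pos [558.  263.  330.5] rpy [179.99  -0.    98.46] F [ 0.4 -0.4  0. ] open 0.499
turn 0.03 then shift [-5.121 -2.196  0.008]
turn 0.00 then shift [0.    0.    2.517]
```

Emit:
send_rows(series="-0.85 -0.365 0 0 0 0.03; -0.85 -0.365 0 0 0 0; -0.85 -0.365 0 0 0 0; -0.85 -0.365 0 0 0 0; -0.85 -0.365 0 0 0 0", fingers=0.62)

```text
t: 27.38
eef_pos: [484.2, -6.2, 330.6]
tcp_rot: [3.141, 0.0, 1.709]
ft_force: [0.6, -0.4, -0.3]
opening: 0.619
grip_force: 0.0
```

Emit:
send_rows(series="-0.85 -0.365 0 0 0 0; 0 0 0.3 0 0 0; 0 0 0.5 0 0 0; 0 0 0 0 0 0")

```text
t: 27.88
eef_pos: [469.7, -58.3, 281.3]
tcp_rot: [-3.139, -0.001, 1.708]
ft_force: [-0.1, -0.4, 0.8]
opening: 0.623
grip_force: 0.0
```

```bash
python3 - <<'E'
from plan import *
plan((471.3,-59.8,179,98.2))
E
```

```text
t 27.88 pos [469.7 -58.3 281.3] rpy [-1.7984e+02 -7.0000e-02  9.7870e+01] F [-0.1 -0.4  0.8] open 0.623
turn -0.03 then shift [-0.029  0.023  1.705]
```

Emit:
send_rows(series="-0.02 0.02 0.6 0 0 0; 0 0 0.6 0 0 0; 0 0 0.4 0 0 0; 0 0 0.09 0 0 0; 0 0 0 0 0 0")

```text
t: 28.5
eef_pos: [472.1, -59.3, 181.9]
tcp_rot: [3.141, 0.0, 1.709]
ft_force: [0.1, -0.0, 0.4]
opening: 0.617
grip_force: 0.0
```

Emit:
send_rows(series="0 0 0 0 0 0; 0 0 0 0 0 0; 0 0 0 0 0 0; 0 0 0 0 0 0; 0 0 0 0 0 0", fingers=0)

```text
t: 29.12
eef_pos: [471.7, -59.3, 181.2]
tcp_rot: [3.141, 0.0, 1.708]
ft_force: [0.5, 1.0, 4.5]
opening: 0.336
grip_force: 30.0
```

Emit:
send_rows(series="0 0 -0.2 0 0 0; 0 0 -0.5 0 0 0.6; 0 0 -0.6 0 0 0.6; 0 0 -0.6 0 0 0.6; 0 0 -0.15 0 0 0.67")

```text
t: 29.75
eef_pos: [471.6, -59.3, 306.7]
tcp_rot: [3.138, -0.0, 1.274]
ft_force: [-0.2, -0.1, -0.9]
opening: 0.333
grip_force: 30.0
```

```bash
python3 - <<'E'
from plan import *
n=np.array([.957,-.289]);f=lambda x:tuple(seat(x)+2.6*n)
plan((*f(-230),303.5,73.2),(*f(-140),303.5,73.2),(*f(-107.5),303.5,73.2))
E
```

```text
t 29.75 pos [471.6 -59.3 306.7] rpy [179.8   -0.    72.98] F [-0.2 -0.1 -0.9] open 0.333
turn -0.02 then shift [ 3.342 -0.172  0.053]
turn 0.00 then shift [ 1.5 -0.  -0. ]
turn 0.00 then shift [ 0.542 -0.    -0.   ]
```

Emit:
send_rows(series="0.67 -0.035 0.02 0 0 0; 0.67 -0.035 0.02 0 0 0; 0.67 -0.035 0 0 0 0; 0.67 -0.035 0 0 0 0; 0.66 -0.035 0 0 0 0")

```text
t: 30.38
eef_pos: [519.4, 136.9, 302.1]
tcp_rot: [-3.142, 0.0, 1.277]
ft_force: [-0.0, -0.4, -1.1]
opening: 0.333
grip_force: 30.0
```

Emit:
send_rows(series="0 0 0 0 0 0; 0 0 0 0 0 0")

```text
t: 30.62
eef_pos: [519.1, 135.3, 301.7]
tcp_rot: [-3.141, 0.001, 1.278]
ft_force: [0.3, -0.8, -1.5]
opening: 0.332
grip_force: 30.0
```

```bash
python3 - <<'E'
from plan import *
n=np.array([.957,-.289]);f=lambda x:tuple(seat(x)+2.6*n)
plan((*f(-230),304,73.2),(*f(-107.5),304,73.2))
E
```

```text
t 30.62 pos [519.1 135.3 301.7] rpy [-1.7998e+02  3.0000e-02  7.3210e+01] F [ 0.3 -0.8 -1.5] open 0.332
turn 0.00 then shift [ 0.009  0.008 -0.038]
turn 0.00 then shift [ 2.042 -0.    -0.   ]
```

Emit:
send_rows(series="0 0.008 -0.038 0 0 0; 0.5 0 0 0 0 0; 0.5 0 0 0 0 0; 0.5 0 0 0 0 0; 0.3 0 0 0 0 0")

```text
t: 31.25
eef_pos: [551.5, 239.1, 304.0]
tcp_rot: [3.141, 0.0, 1.277]
ft_force: [0.5, -0.9, -0.4]
opening: 0.336
grip_force: 30.0
```

Emit:
send_rows(series="0.2 0 0 0 0 0; 0 0 0 0 0 0; 0 0 0 0 0 0")

```text
t: 31.62
eef_pos: [554.5, 249.7, 303.9]
tcp_rot: [-3.142, 0.0, 1.277]
ft_force: [-0.6, 0.0, -0.8]
opening: 0.334
grip_force: 30.0
```

```bash
python3 - <<'E'
from plan import *
from h import *
n=np.array([.957,-.289]);f=lambda x:tuple(seat(x)+2.6*n)
plan((*f(-107.5),304,73.2),(*f(-107.5),274,73.2))
C=env.read_camera('side');c=C['color'][:,:,::-1]
cv2.imwrite('pics/a4.png',cv2.resize(c[215:315,270:390],(720,600),interpolation=cv2.INTER_CUBIC))
E
```

```text
t 31.62 pos [554.5 249.7 303.9] rpy [-1.800e+02  2.000e-02  7.316e+01] F [-0.6  0.  -0.8] open 0.334
turn -0.00 then shift [ 0.055 -0.006 -0.002]
turn 0.00 then shift [0.  0.  0.5]
```

View pics/a4.png

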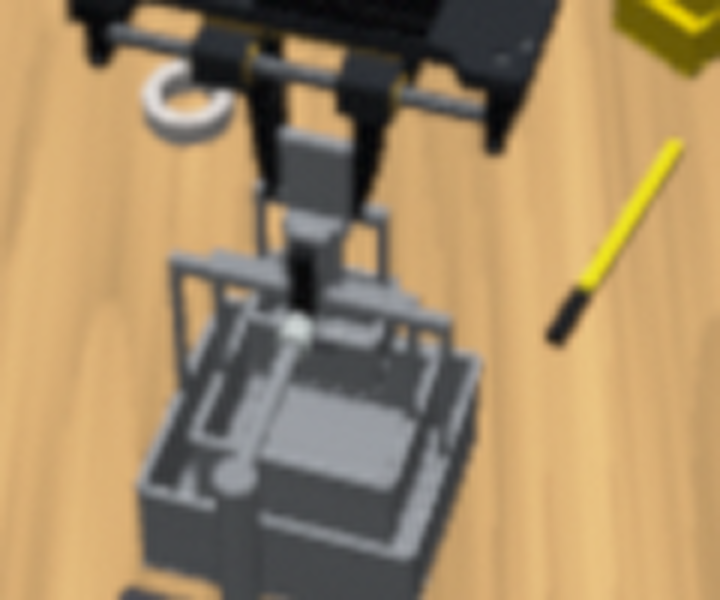

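The medium hangs nested in the large and the small is raised in front of both, upright, with its bail threaded on the prong (tab at 315,170 in the crop). I lower and slide it.

Emit:
send_rows(series="0.055 0 0 0 0 0; 0 0 0.2 0 0 0; 0 0 0.2 0 0 0; 0 0 0.1 0 0 0; 0 0 0 0 0 0")

```text
t: 32.3
eef_pos: [555.5, 253.4, 273.1]
tcp_rot: [-3.141, 0.001, 1.277]
ft_force: [0.3, 0.1, -0.5]
opening: 0.331
grip_force: 30.0
```

Emit:
send_rows(series="0 0 0.02 0 0 0; 0 0 0 0 0 0; 0 0 0 0 0 0")

```text
t: 32.67
eef_pos: [555.6, 253.5, 272.9]
tcp_rot: [3.141, -0.0, 1.277]
ft_force: [0.3, 0.8, -1.5]
opening: 0.335
grip_force: 30.0
```

Emit:
send_rows(series="0 0 0.015 0 0 0; 0 0 0 0 0 0; 0 0 0 0 0 0")

```text
t: 33.05
eef_pos: [555.6, 253.5, 271.8]
tcp_rot: [3.141, 0.0, 1.277]
ft_force: [0.0, -0.2, -1.1]
opening: 0.336
grip_force: 30.0
```

Emit:
send_rows(series="0 0 0.01 0 0 0; 0 0 0 0 0 0; 0 0 0 0 0 0")

```text
t: 33.42
eef_pos: [555.5, 253.5, 271.1]
tcp_rot: [3.142, 0.0, 1.277]
ft_force: [-0.6, 0.4, -1.0]
opening: 0.328
grip_force: 30.0
```

Emit:
send_rows(series="0.02 0 0 0 0 0; 0 0 0 0 0 0; 0 0 0 0 0 0")

```text
t: 33.8
eef_pos: [555.9, 254.6, 271.1]
tcp_rot: [3.142, 0.0, 1.277]
ft_force: [-0.3, 0.4, -1.6]
opening: 0.334
grip_force: 30.0
```

Emit:
send_rows(series="0.015 0 0 0 0 0; 0 0 0 0 0 0; 0 0 0 0 0 0")

```text
t: 34.17
eef_pos: [556.2, 255.5, 271.1]
tcp_rot: [3.142, 0.0, 1.277]
ft_force: [0.6, 0.2, -1.0]
opening: 0.332
grip_force: 30.0
```

Emit:
send_rows(series="0 0 0.012 0 0 0; 0 0 0 0 0 0; 0.01 0 0 0 0 0; 0 0 0 0 0 0; 0 0 0 0 0 0")

```text
t: 34.8
eef_pos: [556.3, 255.8, 270.7]
tcp_rot: [3.141, 0.001, 1.277]
ft_force: [-1.4, -2.2, 5.9]
opening: 0.332
grip_force: 30.0
```

Emit:
send_rows(series="0 0 -0.01 0 0 0; 0 0 0 0 0 0; 0.01 0 0 0 0 0; 0 0 0 0 0 0; 0 0 0 0 0 0")

```text
t: 35.42
eef_pos: [556.5, 256.7, 270.9]
tcp_rot: [3.142, 0.0, 1.277]
ft_force: [0.3, -0.6, 0.9]
opening: 0.337
grip_force: 30.0
```

Emit:
send_rows(series="0.015 0 0 0 0 0; 0 0 0 0 0 0; 0 0 0 0 0 0")

```text
t: 35.8
eef_pos: [556.7, 257.2, 271.0]
tcp_rot: [-3.141, 0.001, 1.277]
ft_force: [-1.4, -5.1, 1.8]
opening: 0.333
grip_force: 30.0
```

Emit:
send_rows(series="0 0 0 0 0 0; 0 0 0 0 0 0; 0 0 0 0 0 0; 0 0 0 0 0 0", fingers=0.55)

```text
t: 36.3
eef_pos: [556.8, 257.6, 271.0]
tcp_rot: [3.141, -0.0, 1.277]
ft_force: [0.9, 0.3, 0.6]
opening: 0.548
grip_force: 0.0
```

Emit:
send_rows(series="0 0 -0.3 0 0 0; 0 0 -0.7 0 0 0; -0.8 0 0 0 0 0; -0.8 0 0 0 0 0; -0.8 0 0 0 0 0")

```text
t: 36.92
eef_pos: [514.5, 118.5, 331.2]
tcp_rot: [3.141, -0.0, 1.278]
ft_force: [0.9, 0.3, -0.1]
opening: 0.551
grip_force: 0.0
```

Emit:
send_rows(series="-0.8 0 0 0 0 0; -0.8 0 0 0 0 0; -0.8 0 0 0 0 0; 0 0 0 0 0 0; 0 0 0 0 0 0")

```text
t: 37.55
eef_pos: [473.6, -18.0, 331.2]
tcp_rot: [3.141, -0.0, 1.277]
ft_force: [0.4, -0.0, 0.1]
opening: 0.55
grip_force: 0.0
```

```bash
python3 - <<'E'
from plan import *
from h import *
u=np.array([.289,.957]);n=np.array([.957,-.289])
plan()
for nm,(a,b,e,d) in(('top',(150,150,270,270)),('side',(260,210,380,330))):
    C=env.read_camera(nm);P=cloud(C)[b:d,a:e].reshape(-1,3);col=C['color'][b:d,a:e].reshape(-1,3).astype(int)
    q=P[:,:2]-seat(0);xs=q@u;lt=q@n;z=P[:,2];ok=(abs(lt-1)<70)&(xs>-175)&(xs<-25)
    dark=col.max(1)<60
    m=ok&(z>192)&(z<230)&(abs(lt-1)<22)
    print(nm,'tabs/plate z>192: zmax %.0f'%z[m].max())
    for g,mm in(('light',m&~dark),('dark',m&dark)):
        if mm.any(): print(' ',g,np.histogram(xs[mm],np.arange(-124,-60,4)))
    for lo,hi in((181,192),(96,104),(107,114),(122,129)):
        mm=ok&(z>lo)&(z<hi);
        if mm.any():print('  z',lo,hi,mm.sum(),'xs',np.percentile(xs[mm],[1,50,99]).round(1),'lat',np.percentile(lt[mm],[1,50,99]).round(1))
E
```

```text
t 37.55 pos [473.6 -18.  331.2] rpy [ 1.7998e+02 -1.0000e-02  7.3150e+01] F [ 0.4 -0.   0.1] open 0.55
top tabs/plate z>192: zmax 225
  light (array([ 0,  0,  0, 59, 30, 17, 19, 15,  6,  2,  0,  0,  0,  0,  0]), array([-124, -120, -116, -112, -108, -104, -100,  -96,  -92,  -88,  -84,
        -80,  -76,  -72,  -68,  -64]))
  dark (array([0, 0, 0, 1, 0, 0, 0, 0, 2, 6, 2, 0, 0, 0, 0]), array([-124, -120, -116, -112, -108, -104, -100,  -96,  -92,  -88,  -84,
        -80,  -76,  -72,  -68,  -64]))
  z 181 192 267 xs [-169.7  -98.2  -53.6] lat [-56.6   0.7  60.9]
  z 96 104 314 xs [-149.8 -112.1  -37.9] lat [-59.6  -3.7  63.5]
  z 107 114 160 xs [-138.  -123.8  -61.7] lat [-44.1   8.7  57.8]
  z 122 129 65 xs [-125.9 -122.1  -93.6] lat [-55.6  -5.5  58.9]
side tabs/plate z>192: zmax 224
  light (array([ 0,  0,  0,  6, 23, 30, 28, 22, 22,  1,  0,  0,  0,  0,  0]), array([-124, -120, -116, -112, -108, -104, -100,  -96,  -92,  -88,  -84,
        -80,  -76,  -72,  -68,  -64]))
  dark (array([ 0,  0,  0,  0,  0,  0,  0,  0,  4,  8, 30,  0,  0,  0,  0]), array([-124, -120, -116, -112, -108, -104, -100,  -96,  -92,  -88,  -84,
        -80,  -76,  -72,  -68,  -64]))
  z 181 192 272 xs [-165.9  -92.8  -33.3] lat [-58.7  -2.3  58.4]
  z 96 104 392 xs [-149.   -81.7  -35.3] lat [-60.8 -10.6  60.5]
  z 107 114 197 xs [-136.   -86.8  -59. ] lat [-56.7  -7.9  58.3]
  z 122 129 93 xs [-125.5  -94.7  -84. ] lat [-56.8  -4.8  60.2]
```

```bash
python3 -c "
from cell import env
print(env.job_done())"
```

```text
the job is handed in; nothing more can be done
None
```

The job is handed in at about 38 s. The large, medium and small cups hang nested on the prong in that order: the large is pressed to the stop plate and each smaller cup to the one before, with pushes of about 4 to 6 N. My first grip on the large cup was 90° off; I released it on the table and gripped it again before lifting.

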